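# Close the last clamp of the pressure canner

## Robot

A 6-joint arm with a two-finger parallel gripper is mounted at the origin on a cart in front of the work surface, level with it; the furniture and walls round the work are solid. World frame = base frame: x ahead of the robot, y to its left, z up, the work surface at z = 0. Lengths are in m, angles in rad, forces in N, time in s.
With the tool pointing down it reaches from about 0.4 to 0.925 m from the base axis. Payload 12.5 kg.
Tool frame: the origin (TCP) lies where the fingers leave the gripper's body, on its centre line; the fingertips stand 78 mm ahead of it and the grasp point (between the pads) lies 59 mm ahead of it; z points along the fingers, y is the line along which they close (so a half turn about z gives the same grasp; the last joint's range is limited). The gripper opens to 95 mm and grips with 3 to 60 N. Pads are 20 mm wide; open, the fingers measure 119 mm over their backs; the gripper's body (75 mm by 180 mm) begins 59 mm behind the grasp point.
Start: joints at [-1.312, 0.491, 1.559, -0, 1.092, -0.106], TCP at [0.223, -0.584, 0.292] pointing down, gripper open.
Joint ranges: [-3.1, 3.1], [-0.84, 2.19], [0.05, 2.79], [-1.13, 4.28], [0.06, 2.93], [-2.69, 2.69]. Speed limits (rad/s): [2.22, 2.22, 2.79, 3.14, 3.14, 3.14].

## Interface

Orientations are given as a unit quaternion [x, y, z, w].
In Python, from bench import ctrl gives the robot as it stands. The module is installed in compiled form; this text tells all that it offers.
- The arm moves only by the tool step_arm, never from a script. Its arguments are lists of equal length, an entry for each row: "angular": the turn, a rotation vector about the world's x, y, z normalised to -1 to 1, where 1 is 0.1 rad, a list of three; "dp": the shift along the world's x, y, z normalised to -1 to 1, where 1 is 0.03 m, a list of three; "grip": the closure, from -1 (fully open) to 1 (shut). A call has exactly 8 rows; each row shifts and turns the commanded pose from where the row before left it; what a row does not reach is not made up. A row lasts 1/12 s, in which the tool goes at most 41.7 mm and 7.16 degrees, less where a joint would pass 70% of its speed; a pose out of reach is approached as far as the arm can. A call with a number of a shift or a turn outside -1 to 1 is refused whole. A call with a gripper value outside its range is refused whole. The fingers move at their own pace and stop on an object; "grip_force" is the grip in N (left out, the last holds). Time passes only in rows, so rows that do not move let the fingers close, or fill a call up. It gives the time, the measured TCP pose, the force, the opening and the grip force at its end, in the units of the state.
- ctrl.sense(): the state, without advancing time (a new reading comes with each control period).
- ctrl.read_camera(name): name is "scene" or "top" or "wrist"; returns the picture (480x640x3 uint8, red, green, blue); there is no depth.
- ctrl.calibration(name): a dict with "K" (3x3 intrinsics, pixels), "eye" and "rotation" of the camera in the world. Camera axes: x right, y up, looking along -z (the intrinsics and any distortion apply to the point x, -y, -z); pixel columns grow to the right and rows downward; lengths in m; the calibration is good to about 2 mm. A picture is of the moment at which its call begins: read the wrist's pose just before it. calibration takes no time and is no camera call; for the wrist camera it gives the pose at the moment of the call.
- ctrl.job_done(): hands the job in; it is judged then, once.
The state is a dict: "t": time; "joint_pos": joint angles; "qvel": joint speeds; "joint_efforts": joint torques, N m; "tool_pos": TCP position; "tcp_rot": TCP orientation; "contact_force": force on the tool from outside, world axes, zero at the start; "torque": the same for the moment, N m; "grip_width": opening from 0.0 (shut) to 1.0 (fully open); "grasp_force": force on a finger pad.
Only numpy, scipy, OpenCV 4.12 (cv2) and the standard library are available. Lean on these libraries where they do the work, as an engineer would, in place of code of your own. Each camera call takes 0.05 s, during which the arm holds its last target. There are 200 camera calls.

## Task

The canner's lid is on and five of its six clamps are closed. Close the last one: push the leaning bolt upright with a fingertip, fully into its notch in the lid, then spin its wing nut down clockwise by pushing one wing at a time, stroke after stroke, until it stops, fully home on the lid. Never pinch the nut or press it from two sides at once, and leave the jars and other things round the canner where they are.

Things in the scene. Friction and masses are not known exactly. Their poses are not given: they have to be found in the camera images.
- canner: Pressure canner, fixed: pot 200 mm across, lid flange 214 mm across (top 147 mm up), dome up to 168 mm, bar grip across it up to 203 mm, gauge and vent weight on the half away from the open clamp, up to 218 mm. Six clamps every 60 deg at radius 120 mm. Origin: centre of the underside, z up; its -x axis points out to the open clamp, about the robot's right. Side handles at +-y, 138 mm out.
- clamp_seat (a point): Point in the notch of the open clamp's lid ear, level with the ear's top, 153 mm above the worktop, 120 mm from the canner's axis. The bolt's axis passes here when upright; the closed nut sits just above it. Ear 36 mm wide, notch 10 mm wide, open outward (canner -x); the ear ends 18 mm outward of this point. Fixed to the canner, same axes.
- clamp_bolt (a joint): Lean of the open clamp's bolt, rad: 0 = upright in the notch (end stop), positive = leaning outward from the canner. Steel bolt 9 mm thick, hinged on a level pin 48 mm below clamp_seat; its top end is 100 mm from the pin and stands clear above the nut. Stiff: stays where it is left, moves at about 3 N near its top, so a hard outward push on the nut leans it again.
- wing_nut (a joint): Turn of the nut from closed, rad: 0 = home on the ear (firm stop); positive = unscrewed, counter-clockwise from above. Right-hand thread, 3 mm per turn, friction 0.015 N m, stays where it is left. With the bolt upright the first wing (with wing_tip) points along the canner's +x turned counter-clockwise by this value, so at 0 towards the lid's centre, the other wing straight outward.
- nut_middle (a point): Middle of the black wing nut, on the bolt's axis at the wings' middle height. Hub 27 mm across at the foot, 17 mm at the top; two flat wings opposite each other, 72 mm tip to tip, 7 mm thick, each a 24 mm disc on edge centred 24 mm from the axis. Home and upright, the wings span 160 to 184 mm above the worktop. x along the first wing, z along the bolt; turns with the nut.
- wing_tip (a point): Outer end of the nut's first wing, 36 mm from the bolt's axis at the wings' middle height.
- jam_jar: Loose glass jar with red contents and a screw lid, 71 mm across, 110 mm high, standing in front of the open clamp, near the worktop's front edge; origin at the centre of its underside.
- honey_jar: Loose jar with amber contents and a white lid, 58 x 62 mm, 99 mm high, standing behind the open clamp, near the wall; origin at the centre of its underside.
- garlic: Loose garlic bulb, 50 mm, on the worktop in front of the canner; origin at the centre of its underside.
- seasoning_pot: Loose small steel pot with a lid, 56 mm across, 62 mm high, on the worktop in front of the water bottle; origin at the centre of its underside.
- brush_1: Loose blue dish brush, 269 mm long, 62 mm high, lying on the worktop in front of the water bottle; origin at the centre of its underside.
- peeler_1: Loose black peeler, 170 mm long, 18 mm high, lying between the canner and the water bottle; origin at the centre of its underside.
- wing_side_a: One flat side of the nut's two wings (towards the nut's +y). Same origin and axes as the nut: origin on the bolt's axis at the nut's foot, x along the first wing, z up the bolt. Pressing this side and the other one at the same time counts as pinching.
- wing_side_b: The other flat side of the two wings (towards the nut's -y). Same origin and axes as the nut: origin on the bolt's axis at the nut's foot, x along the first wing, z up the bolt.
- wing_end_a: Rim and outer end of the first wing (along the nut's +x). Same origin and axes as the nut: origin on the bolt's axis at the nut's foot, x along the first wing, z up the bolt. Pressing both wings' ends at the same time counts as pinching.
- wing_end_b: Rim and outer end of the second wing (along the nut's -x). Same origin and axes as the nut: origin on the bolt's axis at the nut's foot, x along the first wing, z up the bolt.
- water_bottle: Big clear water bottle with a pump on top, fixed, 275 mm across, 600 mm high, standing on the worktop to the right of the canner, between it and the sink: the arm must pass in front of it. The tiled wall stands close behind bottle and canner, about 140 mm beyond the bottle's axis. Origin at the centre of its underside.

How it is judged:
On the way, in this order (a step that is already met when the one before it is completed fails the run):
1. the bolt stands upright in its notch (within 0.08 rad) with the nut still well up its thread (value of joint clamp_bolt below 0.08 rad and value of joint wing_nut above 4 rad), for 0.2 s.
2. the wing nut is home on the lid (within 0.15 rad of its stop), the bolt upright (value of joint wing_nut below 0.15 rad and value of joint clamp_bolt below 0.08 rad), for 0.2 s.
At the end, for the whole second after the job is handed in: The bolt is upright in its notch (within 0.08 rad), the wing nut is home (within 0.15 rad, about 9 degrees, of its stop) and at rest, and both jars are within 30 mm of where they stood (all of step 2 and velocity of joint wing_nut between -0.05 and 0.05 rad/s and not (distance of any of jam_jar, honey_jar from where it was at the start of the episode above 0.03 m)); the robot touches nothing.
It fails at once if the wing nut is pinched: its wings pressed with more than 3 N on both flat sides, or on both ends, at once ((contact force between the fingers and wing_side_a above 3 N and contact force between the fingers and wing_side_b above 3 N) or (contact force between the fingers and wing_end_a above 3 N and contact force between the fingers and wing_end_b above 3 N)).
It fails at once if one of the things standing round the canner is shifted or lifted by more than 30 mm (distance of any of jam_jar, honey_jar, garlic, seasoning_pot, brush_1, peeler_1 from where it was at the start of the episode above 0.03 m).
It also fails if it takes over 64 s, if anything falls off the work surface, if the arm or the gripper's body presses on something with over 40 N, if the wrist force passes 120 N, or if a joint passes its speed limit or range.

## Working session

There is one attempt and no reset: what is moved stays moved. The work goes in short steps, Python scripts to look and compute and a tool call to move; the robot and the scene stay as the last step left them, time stands still between calls to the robot, and variables do not carry over. Pictures are saved under pics/ and viewed, at most 10 in all, crops included, and the job is handed in when it is done.

Besides the shell and the picture viewer there is one more tool, called after "Call:" as name(argument=value, ...) on one line, values as JSON. step_arm: Moves the arm, as the interface text tells. Its arguments: {"type":"object","properties":{"angular":{"type":"array","items":{"type":"array","items":{"type":"number","minimum":-1,"maximum":1}}},"dp":{"type":"array","items":{"type":"array","items":{"type":"number","minimum":-1,"maximum":1}}},"grip":{"type":"array","items":{"type":"number"}},"grip_force":{"type":"number"}},"required":["angular","dp","grip"]}

```bash
mkdir -p pics
cat > h.py <<'E'
import numpy as np, cv2
from bench import ctrl
def snap(n,f,crop=None,s=1):
    im=ctrl.read_camera(n)[:,:,::-1].copy()
    if crop: x0,y0,x1,y1=crop; im=im[y0:y1,x0:x1]
    if s!=1: im=cv2.resize(im,None,fx=s,fy=s,interpolation=cv2.INTER_CUBIC)
    cv2.imwrite('pics/'+f,im)
def ray(n,u,v):
    c=ctrl.calibration(n);K=np.array(c['K']);R=np.array(c['rotation'])
    p=np.linalg.solve(K,[u,v,1.]);d=R@np.array([p[0],-p[1],-p[2]]);return np.array(c['eye']),d/np.linalg.norm(d)
def atz(n,u,v,z):
    e,d=ray(n,u,v);return e+d*(z-e[2])/d[2]
def proj(n,P):
    c=ctrl.calibration(n);K=np.array(c['K']);R=np.array(c['rotation'])
    q=R.T@(np.array(P)-np.array(c['eye']));q=K@np.array([q[0],-q[1],-q[2]]);return q[:2]/q[2]
E
python3 - <<'E'
from h import *
snap('scene','s0.png');snap('top','t0.png')
for n in('scene','top'):
    c=ctrl.calibration(n);print(n,c)
print(ctrl.sense())
E
```

```text
scene {'K': array([[472.82777925,   0.        , 321.29665432],
       [  0.        , 472.82777925, 240.37867656],
       [  0.        ,   0.        ,   1.        ]]), 'eye': array([0.09815511, 0.26663741, 1.04807077]), 'rotation': array([-0.11576424,  0.21574915,  0.84131936, -0.48190526])}
top {'K': array([[449.14571178,   0.        , 315.5893778 ],
       [  0.        , 449.14571178, 241.32997657],
       [  0.        ,   0.        ,   1.        ]]), 'eye': array([0.44100846, 0.01104083, 1.37053068]), 'rotation': array([ 0.02788706, -0.01662797, -0.70222138,  0.71121794])}
{'t': 0.1, 'joint_pos': array([-1.31160455e+00,  4.91529739e-01,  1.55939092e+00,  1.40239599e-05,
        1.09171964e+00, -1.05603241e-01]), 'qvel': array([-0.00134686, -0.00052547, -0.00231877, -0.00074426, -0.0013619 ,
        0.00046342]), 'joint_efforts': array([ 2.19604553e-03, -6.13624477e+01, -2.58608651e+01,  6.93250448e-02,
        4.70067118e-02, -6.14464989e-05]), 'tool_pos': array([ 0.22295924, -0.58372905,  0.29170039]), 'tcp_rot': array([ 9.83412093e-01,  1.81384622e-01, -3.39845161e-05, -5.22756294e-04]), 'contact_force': array([ 0.27327334, -0.0474961 , -0.42771226]), 'torque': array([ 0.04540659,  0.01789351, -0.04161901]), 'grasp_force': 0.0, 'grip_width': 1.002251063889008}
```

View pics/s0.png

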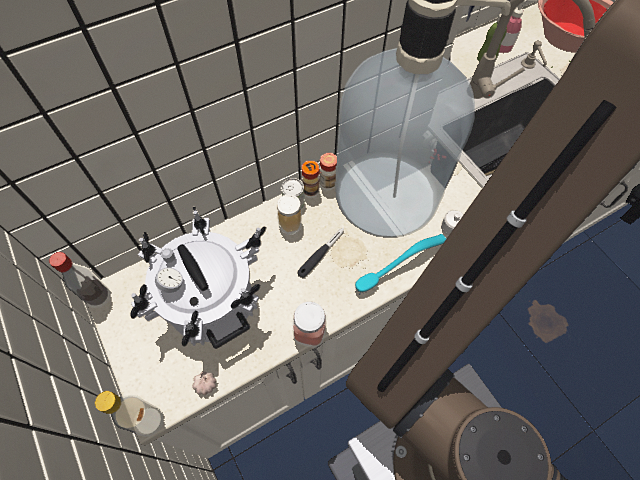

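View pics/t0.png

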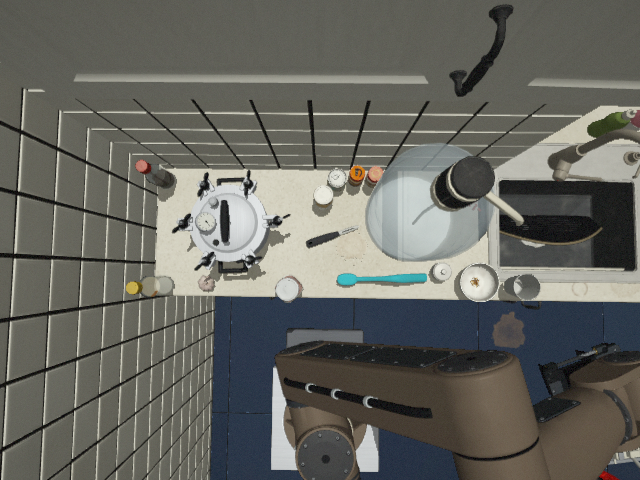

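The top view shows the canner at about (230,222), with the open clamp on its right at about (278,222), the jam jar at (288,289) and the honey jar at (323,195). `rotation` is a quaternion, so I'll fix the helper and enlarge the clamp.

```bash
sed -i "s/R=np.array(c\['rotation'\])/R=Rot.from_quat(c['rotation']).as_matrix()/; 1a from scipy.spatial.transform import Rotation as Rot" h.py
python3 - <<'E'
from h import *
a=cv2.imread('pics/t0.png')[160:290,170:310]; b=cv2.imread('pics/s0.png')[200:350,120:320]
a=cv2.resize(a,(420,390),interpolation=2) ; b=cv2.resize(b,(800,600),interpolation=2)
a=cv2.resize(cv2.imread('pics/t0.png')[172:280,170:310],(770,594),interpolation=2)
cv2.imwrite('pics/tc.png',a);cv2.imwrite('pics/sc.png',b)
E
```

```text
(no output)
```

View pics/tc.png

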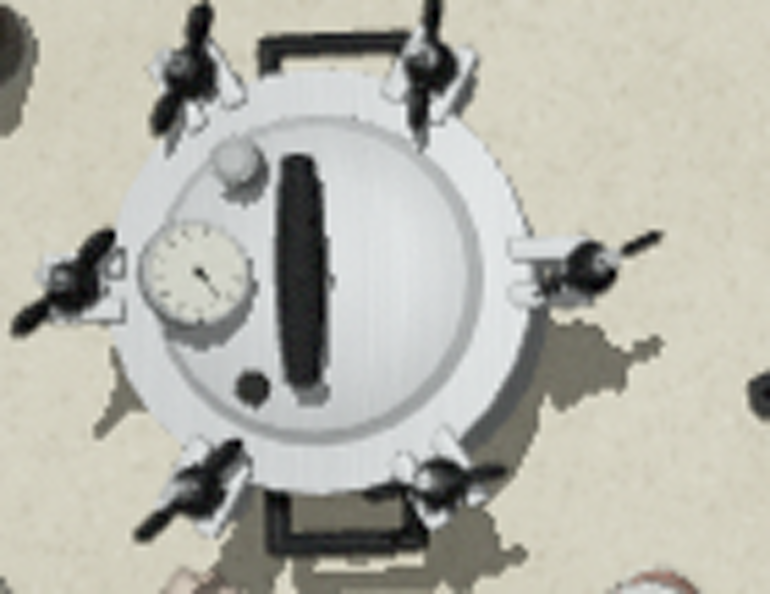

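View pics/sc.png

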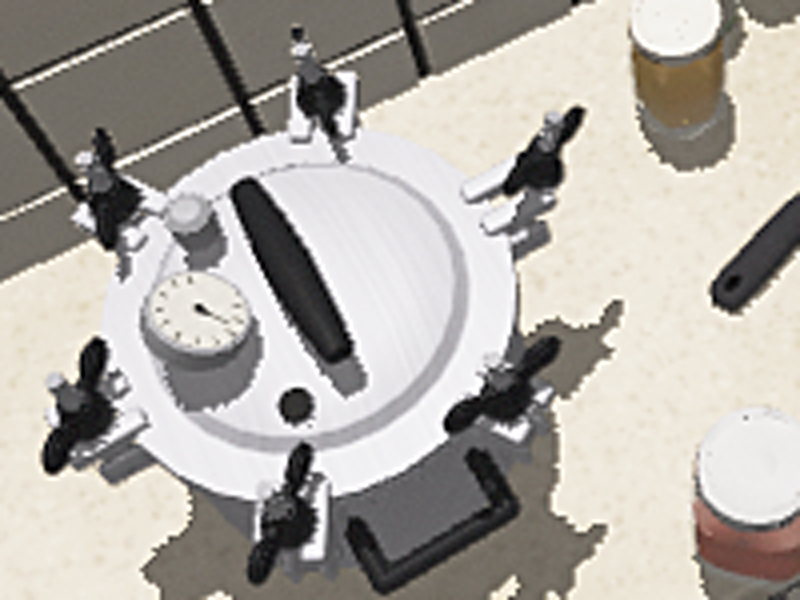

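The enlarged crops show the lid circle centred near (322,282) in the top crop. The open bolt leans right, with its top at about (603,265), the outer wing tip at (658,237), and the ear arms at (515,245) and (520,290). In the scene crop the nut is at (540,160).

Run:
```python
from h import *
T=lambda u,v:(170+u/5.5,172+v/5.5); S=lambda u,v:(120+u/4,200+v/4)
print('lid centre t',atz('top',*T(322,282),.147))
# left-right extents of flange in top: 113..535 ; top/bottom 70..493
for p in [(113,281),(535,281),(322,70),(322,493)]: print(atz('top',*T(*p),.147))
for p in [(190,75),(432,67),(75,287),(197,492),(440,482)]: print('nut',atz('top',*T(*p),.18))
def tri(a,b):
    e1,d1=ray('top',*a);e2,d2=ray('scene',*b)
    s=np.linalg.lstsq(np.c_[d1,-d2],e2-e1,rcond=None)[0];p,q=e1+s[0]*d1,e2+s[1]*d2
    return (p+q)/2,np.linalg.norm(p-q)
print('bolt top',tri(T(607,258),S(549,120)))
print('outer wing tip',tri(T(660,236),S(577,115)))
print('nut mid',tri(T(592,268),S(540,163)))
print('jam',atz('top',288,286,.11),'honey',atz('top',323,194,.099))
print('garlic',atz('top',206,283,.03),'brush l',atz('top',338,280,.03),'peeler',atz('top',308,243,.01))
print('bottle',atz('top',425,215,.0))
```

```text
lid centre t [0.56476955 0.27065828 0.147     ]
[0.56405479 0.3754488  0.147     ]
[0.56650684 0.16417279 0.147     ]
[0.67162025 0.27338054 0.147     ]
[0.45957309 0.26797817 0.147     ]
nut [0.66226915 0.33094643 0.18      ]
nut [0.66743134 0.21249415 0.18      ]
nut [0.55759008 0.38409273 0.18      ]
nut [0.4587708  0.32167296 0.18      ]
nut [0.46511701 0.20403821 0.18      ]
bolt top (array([0.57331449, 0.12463961, 0.19875755]), np.float64(0.0026686509364518287))
outer wing tip (array([0.5892803 , 0.1031217 , 0.16074266]), np.float64(0.0045405500008208945))
nut mid (array([0.57207623, 0.13505349, 0.16376656]), np.float64(0.0021182790754164216))
jam [0.39421096 0.10717988 0.11      ] honey [0.6567075  0.01245888 0.099     ]
garlic [0.39677991 0.35842309 0.03      ] brush l [ 0.41104719 -0.03518308  0.03      ] peeler [0.52129361 0.05625664 0.01      ]
bottle [ 0.61203929 -0.3000358   0.        ]
```

Canner centre is about (0.564, 0.269), with outward direction about (0.054, -0.998). That puts the seat at about (0.5705, 0.149), and the bolt leans about 0.25 rad. I'm moving around the front of the bottle with the gripper closed.

Call:
step_arm(angular=[[0, 0, -0.39], [0, 0, -0.39], [0, 0, -0.39], [0, 0, -0.39], [0, 0, -0.39], [0, 0, -0.39], [0, 0, -0.39], [0, 0, -0.39]], dp=[[0.13, 0.9, 0], [0.13, 0.9, 0], [0.13, 0.9, 0], [0.13, 0.9, 0], [0.13, 0.9, 0], [0.13, 0.9, 0], [0.13, 0.9, 0], [0.13, 0.9, 0]], grip=[1, 1, 1, 1, 1, 1, 1, 1], grip_force=20)

```text
t: 0.77
tool_pos: [0.2541, -0.3665, 0.2921]
tcp_rot: [1.0, 0.025, -0.0, -0.0]
contact_force: [-0.1, -0.1, 0.9]
grip_width: 0.494
grasp_force: 0.0
```

Call:
step_arm(angular=[[0, 0, 0], [0, 0, 0], [0, 0, 0], [0, 0, 0], [0, 0, 0], [0, 0, 0], [0, 0, 0], [0, 0, 0]], dp=[[0.55, 0.83, 0], [0.55, 0.83, 0], [0.55, 0.83, 0], [0.55, 0.83, 0], [0.55, 0.83, 0], [0.55, 0.83, 0], [0.55, 0.83, 0], [0.55, 0.83, 0]], grip=[1, 1, 1, 1, 1, 1, 1, 1])

```text
t: 1.43
tool_pos: [0.3867, -0.1673, 0.2922]
tcp_rot: [1.0, 0.026, -0.0, 0.0]
contact_force: [1.0, -1.3, 0.6]
grip_width: 0.005
grasp_force: 0.0
```

Call:
step_arm(angular=[[0, 0, 0], [0, 0, 0], [0, 0, 0], [0, 0, 0], [0, 0, 0], [0, 0, 0], [0, 0, 0], [0, 0, 0]], dp=[[0.4, 0.9, 0], [0.4, 0.9, 0], [0.4, 0.9, 0], [0.4, 0.9, 0], [0.4, 0.9, 0], [0.4, 0.9, 0], [0.4, 0.9, 0], [0.4, 0.9, 0]], grip=[1, 1, 1, 1, 1, 1, 1, 1])

```text
t: 2.1
tool_pos: [0.4825, 0.0489, 0.2921]
tcp_rot: [1.0, 0.026, -0.0, 0.0]
contact_force: [0.4, -0.1, 0.2]
grip_width: 0.006
grasp_force: 0.0
```

Call:
step_arm(angular=[[0, 0, 0], [0, 0, 0], [0, 0, 0], [0, 0, 0], [0, 0, 0], [0, 0, 0], [0, 0, 0], [0, 0, 0]], dp=[[0.5, 0.1, -0.1], [0.5, 0.1, -0.1], [0.5, 0.1, -0.1], [0.5, 0.1, -0.1], [0.5, 0.1, -0.1], [0.5, 0.1, -0.1], [0.06, 0.05, -0.1], [0, 0, 0]], grip=[1, 1, 1, 1, 1, 1, 1, 1])

```text
t: 2.77
tool_pos: [0.5739, 0.067, 0.2701]
tcp_rot: [1.0, 0.027, -0.001, 0.0]
contact_force: [0.5, -0.5, -0.9]
grip_width: 0.001
grasp_force: 0.0
```

Run:
```python
from h import *
s=ctrl.sense();print(s['tool_pos'],s['contact_force'])
snap('wrist','w1.png'); c=ctrl.calibration('wrist');print(c)
for P in [(.5705,.149,.153),(.5733,.1246,.199),(.575,.075,.191)]: print(P,proj('wrist',P))
```

```text
[0.57389709 0.0670223  0.27010497] [ 0.4652695  -0.53846077 -0.94664493]
{'K': array([[421.64200324,   0.        , 319.28989512],
       [  0.        , 421.64200324, 241.22746147],
       [  0.        ,   0.        ,   1.        ]]), 'eye': array([0.64329966, 0.07023746, 0.36351416]), 'rotation': array([-0.0917074 ,  0.08695155, -0.68237992,  0.71999085])}
(0.5705, 0.149, 0.153) [161.78543084 266.99680476]
(0.5733, 0.1246, 0.199) [180.31828302 297.74121131]
(0.575, 0.075, 0.191) [300.0279757  292.82665923]
```

View pics/w1.png

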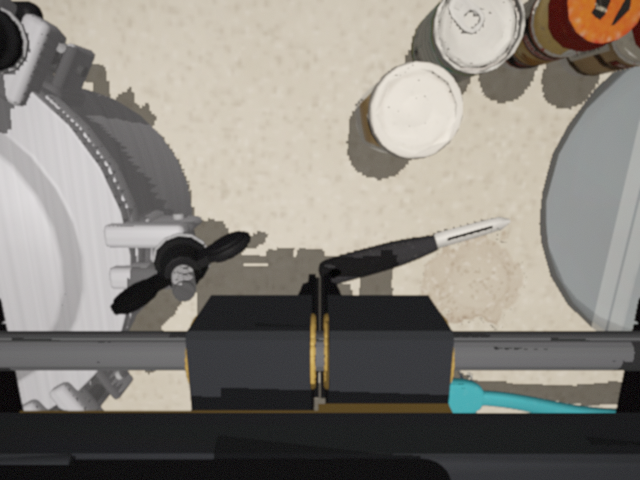

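The wrist view shows the ear arms at rows of about 222–247 and 266–285, so the notch centreline is near row 256 at columns 110–150. The bolt's top end is at (183,289), and the wings run from (115,305) to (248,240). I'll check this against the top view.

Run:
```python
from h import *
T=lambda u,v:(170+u/5.5,172+v/5.5)
print('notch w',atz('wrist',125,256,.153),'t',atz('top',*T(525,270),.153))
print('boltt w',atz('wrist',183,288,.199),'t',atz('top',*T(605,260),.199))
print('tips w',atz('wrist',248,240,.165),atz('wrist',115,305,.177))
print('wing tips t',atz('top',*T(660,236),.165))
im=ctrl.read_camera('wrist')[:,:,::-1]; cv2.imwrite('pics/w1c.png',cv2.resize(im[190:340,80:280],(800,600),interpolation=2))
```

```text
notch w [0.57550266 0.16787908 0.153     ] t [0.57131575 0.16850199 0.153     ]
boltt w [0.57769856 0.12336359 0.199     ] t [0.57162938 0.1243961  0.199     ]
tips w [0.59071636 0.10212086 0.165     ] [0.55856818 0.16299718 0.177     ]
wing tips t [0.58758041 0.10084531 0.165     ]
```

View pics/w1c.png

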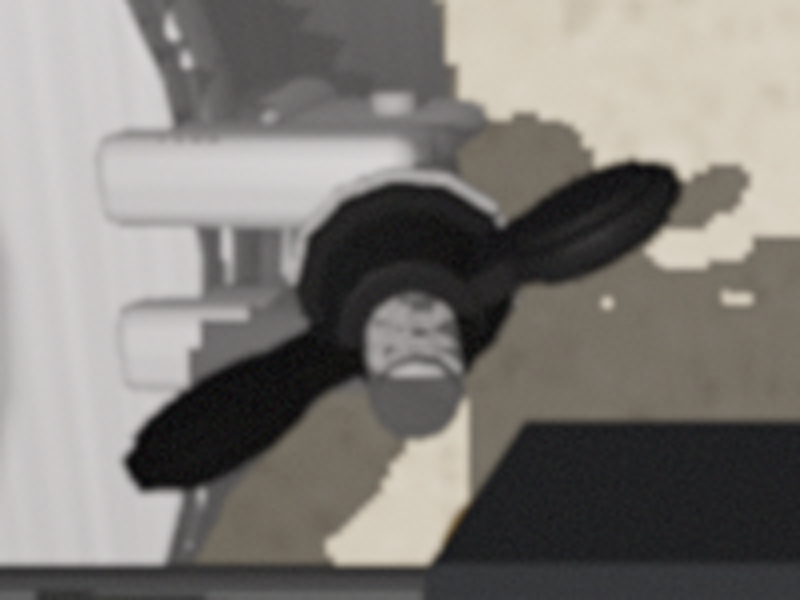

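Call:
step_arm(angular=[[0, 0, 0], [0, 0, 0], [0, 0, 0], [0, 0, 0], [0, 0, 0], [0, 0, 0], [0, 0, 0], [0, 0, 0]], dp=[[0.1, 0.25, -0.07], [0, 0.3, 0], [0, 0.3, 0], [0, 0.3, 0], [0, 0.2, 0], [0, 0.2, 0], [0, 0.2, 0], [0, 0.2, 0]], grip=[1, 1, 1, 1, 1, 1, 1, 1])

```text
t: 3.53
tool_pos: [0.5771, 0.1253, 0.2704]
tcp_rot: [1.0, 0.027, 0.0, 0.001]
contact_force: [-6.8, -8.7, 22.6]
grip_width: 0.005
grasp_force: 12.3
```

Call:
step_arm(angular=[[0, 0, 0], [0, 0, 0], [0, 0, 0], [0, 0, 0], [0, 0, 0], [0, 0, 0], [0, 0, 0], [0, 0, 0]], dp=[[0, 0.08, 0], [0, 0.08, 0], [0, 0.08, 0], [0, 0.08, 0], [0, 0.08, 0], [0, 0.05, 0], [0, 0, 0], [0, 0, 0]], grip=[1, 1, 1, 1, 1, 1, 1, 1])

```text
t: 4.2
tool_pos: [0.5778, 0.1389, 0.2714]
tcp_rot: [1.0, 0.026, 0.002, 0.0]
contact_force: [0.4, -3.6, 14.7]
grip_width: 0.005
grasp_force: 6.5
```

The 15–22 N upward force suggests the tip may be riding on the bolt's end, so I'm backing off upward to look.

Run:
```python
from h import *
a=ctrl.read_camera('top')[:,:,::-1][180:260,230:330]; b=ctrl.read_camera('wrist')[:,:,::-1][150:350,160:460]
a=cv2.resize(a,(450,360),interpolation=2);b=cv2.resize(b,(540,360),interpolation=2)
cc=ctrl.read_camera('scene')[:,:,::-1][200:280,220:300]
cc=cv2.resize(cc,(240,240),interpolation=2)
o=np.zeros((600,800,3),np.uint8);o[:240,:240]=cc;o[:240,240:540]=cv2.resize(a,(300,240));o[240:600,:540]=b
cv2.imwrite('pics/m1.png',o);print(ctrl.sense()['contact_force'])
```

```text
[-0.69317078 -4.39196345 14.06552358]
```

View pics/m1.png

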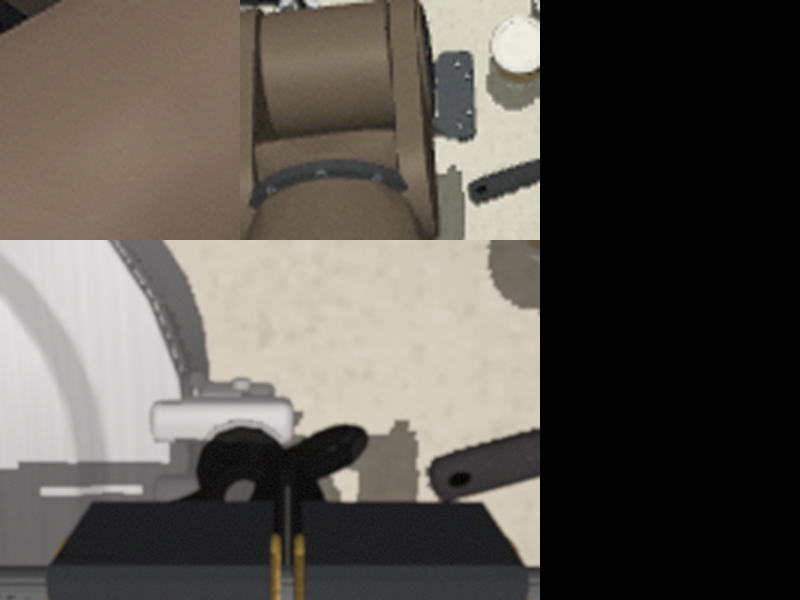

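The wrist crop shows the grey bolt end at crop (240,490), which is full-image pixel (293,289). The finger is on its outer side and presses down on the nut or wing top. The bolt is nearly upright.

Run:
```python
from h import *
s=ctrl.sense();print(s['tool_pos'],s['t'])
print('bolt end',atz('wrist',293,289,.204)); print('notch',atz('wrist',160+170/1.8,150+(440-240+478-240)/2/1.8,.153))
print('tip',proj('wrist',s['tool_pos']+[0.01,0,-.078]))
print('wing tip',atz('wrist',160+365/1.8,150+(437-240)/1.8,.178))
```

```text
[0.57785638 0.13882021 0.27123004] 4.35
bolt end [0.58622117 0.14947457 0.204     ]
notch [0.57547905 0.17247064 0.153     ]
tip [319.49686165 277.7444171 ]
wing tip [0.59254026 0.11905225 0.178     ]
```

Call:
step_arm(angular=[[0, 0, 0], [0, 0, 0], [0, 0, 0], [0, 0, 0], [0, 0, 0], [0, 0, 0], [0, 0, 0], [0, 0, 0]], dp=[[0, 0, 0.2], [0, 0, 0.06], [0, 0.1, 0], [0, 0.1, 0], [0, 0.1, 0], [0, 0.05, 0], [0, 0, 0], [0, 0, 0]], grip=[1, 1, 1, 1, 1, 1, 1, 1])

```text
t: 5.02
tool_pos: [0.5771, 0.1476, 0.2768]
tcp_rot: [1.0, 0.027, -0.0, 0.002]
contact_force: [0.0, -17.4, 3.9]
grip_width: 0.006
grasp_force: 8.7
```

Run:
```python
from h import *
s=ctrl.sense();print(s['tool_pos'],s['contact_force'])
b=ctrl.read_camera('wrist')[:,:,::-1][200:320,210:370]
cv2.imwrite('pics/m2.png',cv2.resize(b,(800,600),interpolation=2))
for P in [[0.01,.0,-.078],[-.01,0,-.078]]: print('tip',proj('wrist',s['tool_pos']+P))
```

```text
[0.5770635  0.14756053 0.27683101] [  0.03813904 -17.42801949   3.89519225]
tip [318.77168317 276.87530149]
tip [316.34094674 319.86206844]
```

View pics/m2.png

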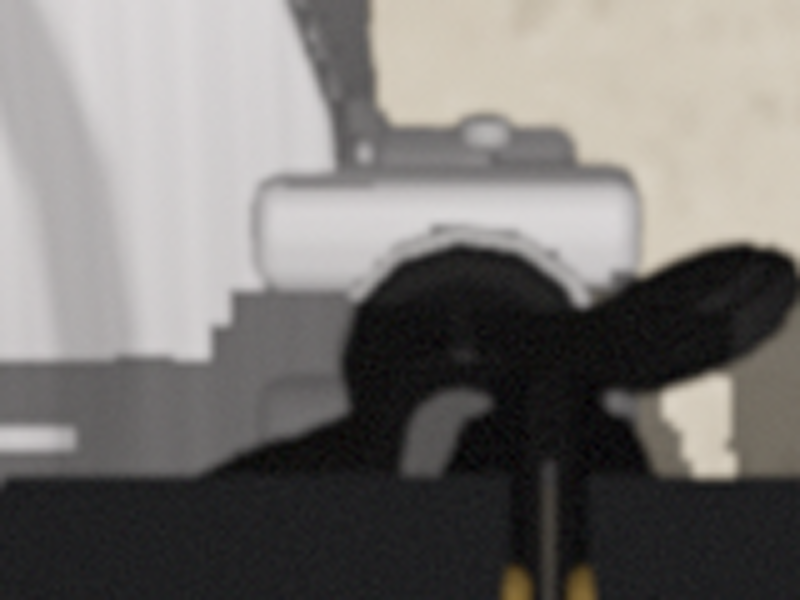

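The nut is upright with its hub on the seat. The hub centre is at crop (465,320), the ear's outer end at crop column 640, and the notch spans rows 288–375.

Run:
```python
from h import *
f=lambda u,v:(210+u/5,200+v/5)
print('ear end',atz('wrist',*f(640,230),.153),'inner arm end',atz('wrist',*f(255,230),.153))
print('notch',atz('wrist',*f(300,331),.153))
print('washer circle top',atz('wrist',*f(465,230),.156))
print('hub l r',atz('wrist',*f(343,340),.16),atz('wrist',*f(590,340),.16))
print('wing out',atz('wrist',*f(798,290),.178))
print('seam at tip',atz('wrist',*f(548,470),.199))
print('bolt left edge',atz('wrist',*f(403,450),.204))
```

```text
ear end [0.58891764 0.13726165 0.153     ] inner arm end [0.58675873 0.17820642 0.153     ]
notch [0.57572982 0.17314625 0.153     ]
washer circle top [0.58875112 0.15581734 0.156     ]
hub l r [0.57727529 0.16793241 0.16      ] [0.57862795 0.14216159 0.16      ]
wing out [0.59049609 0.12350158 0.178     ]
seam at tip [0.57933365 0.14678831 0.199     ]
bolt left edge [0.58246161 0.15913926 0.204     ]
```

The bolt is at its end stop (17 N). The nut axis is at about (0.577, 0.1565), the outer wing at about -68°, and the closed tip is thin. I'm lifting, moving to the wing's counter-clockwise side, and lowering.

Call:
step_arm(angular=[[0, 0, 0], [0, 0, 0], [0, 0, 0], [0, 0, 0], [0, 0, 0], [0, 0, 0], [0, 0, 0], [0, 0, 0]], dp=[[0, -0.13, 0], [0, 0, 0.67], [0.4, 0, 0], [0.43, 0, 0], [0, 0, -0.4], [0, 0, -0.6], [0, 0, -0.67], [0, 0, 0]], grip=[1, 1, 1, 1, 1, 1, 1, 1])

```text
t: 5.73
tool_pos: [0.6007, 0.1457, 0.2431]
tcp_rot: [1.0, 0.026, -0.003, 0.0]
contact_force: [-0.1, -0.4, -1.2]
grip_width: 0.005
grasp_force: 0.0
```

Run:
```python
from h import *
s=ctrl.sense();print(s['tool_pos'],s['contact_force'])
C=np.array([.577,.1565]);p=np.array([.602,.1455])
ph=np.radians(-np.arange(20,400,15));q=C+.027*np.c_[np.cos(ph),np.sin(ph)]
d=np.diff(np.vstack([p,q]),axis=0)/.03
for a,r in zip(np.degrees(ph),d):print(int(round(a)),r.round(2))
```

```text
[0.60066508 0.14573953 0.24309254] [-0.06307085 -0.3952705  -1.19978551]
-20 [0.01 0.06]
-35 [-0.11 -0.21]
-50 [-0.16 -0.17]
-65 [-0.2  -0.13]
-80 [-0.22 -0.07]
-95 [-0.23 -0.01]
-110 [-0.23  0.05]
-125 [-0.21  0.11]
-140 [-0.17  0.16]
-155 [-0.13  0.2 ]
-170 [-0.07  0.22]
-185 [-0.01  0.23]
-200 [0.05 0.23]
-215 [0.11 0.21]
-230 [0.16 0.17]
-245 [0.2  0.13]
-260 [0.22 0.07]
-275 [0.23 0.01]
-290 [ 0.23 -0.05]
-305 [ 0.21 -0.11]
-320 [ 0.17 -0.16]
-335 [ 0.13 -0.2 ]
-350 [ 0.07 -0.22]
-365 [ 0.01 -0.23]
-380 [-0.05 -0.23]
-395 [-0.11 -0.21]
```

Call:
step_arm(angular=[[0, 0, 0], [0, 0, 0], [0, 0, 0], [0, 0, 0], [0, 0, 0], [0, 0, 0], [0, 0, 0], [0, 0, 0]], dp=[[0.01, 0.06, 0.1], [-0.11, -0.21, 0], [-0.16, -0.17, 0], [-0.2, -0.13, 0], [-0.22, -0.07, 0], [-0.23, -0.01, 0], [-0.23, 0.05, 0], [-0.21, 0.11, 0]], grip=[1, 1, 1, 1, 1, 1, 1, 1])

```text
t: 6.4
tool_pos: [0.5605, 0.1342, 0.2502]
tcp_rot: [1.0, 0.026, 0.0, 0.0]
contact_force: [1.8, -0.3, 1.1]
grip_width: 0.006
grasp_force: 0.2
```

Call:
step_arm(angular=[[0, 0, 0], [0, 0, 0], [0, 0, 0], [0, 0, 0], [0, 0, 0], [0, 0, 0], [0, 0, 0], [0, 0, 0]], dp=[[-0.17, 0.16, -0.02], [-0.13, 0.2, -0.02], [-0.07, 0.22, -0.02], [-0.01, 0.23, -0.02], [0.05, 0.23, -0.02], [0.11, 0.21, -0.02], [0.16, 0.17, -0.02], [0.2, 0.13, -0.02]], grip=[1, 1, 1, 1, 1, 1, 1, 1])

```text
t: 7.07
tool_pos: [0.566, 0.1817, 0.2449]
tcp_rot: [1.0, 0.027, -0.0, 0.0]
contact_force: [-1.4, -0.5, -0.1]
grip_width: 0.009
grasp_force: 0.4
```

Run:
```python
from h import *
s=ctrl.sense();print(s['tool_pos'],s['contact_force'])
b=ctrl.read_camera('wrist')[:,:,::-1][150:450,160:560]
cv2.imwrite('pics/m3.png',cv2.resize(b,(800,600),interpolation=2))
f=lambda P:(np.array(proj('wrist',P))-[160,150])*2
print('axis top',f((.577,.1565,.205)),'nut mid',f((.577,.1565,.175)))
```

```text
[0.56598152 0.18168575 0.24493051] [-1.38446773 -0.46133916 -0.06804579]
axis top [468.32156098 336.03543219] nut mid [443.21058956 273.86747448]
```

View pics/m3.png

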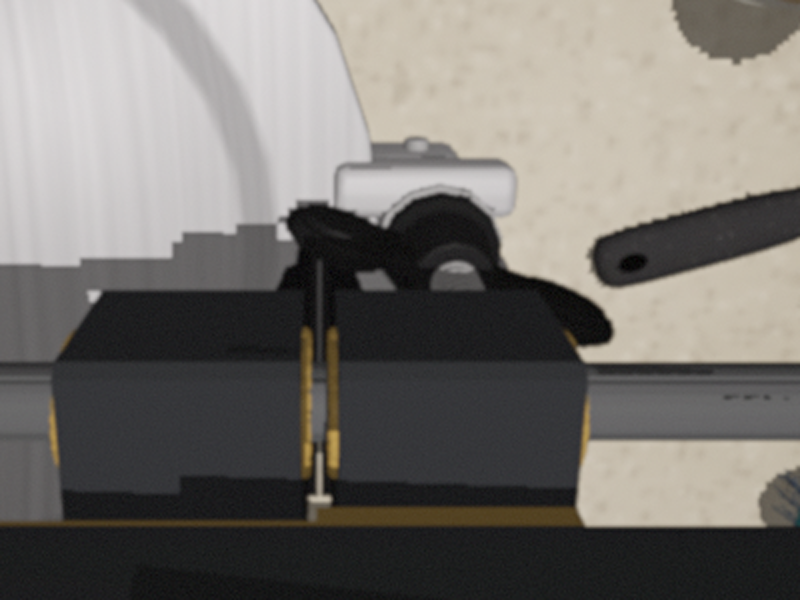

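It works: the wing has turned about 220°, the bolt is still upright, and the pushed wing tip is at crop (290,215).

Call:
step_arm(angular=[[0, 0, 0], [0, 0, 0], [0, 0, 0], [0, 0, 0], [0, 0, 0], [0, 0, 0], [0, 0, 0], [0, 0, 0]], dp=[[0.22, 0.07, 0], [0.23, 0.01, 0], [0.23, -0.05, 0], [0.21, -0.11, 0], [0.17, -0.16, 0], [0.13, -0.2, 0], [0.07, -0.22, 0], [0, 0, 0]], grip=[1, 1, 1, 1, 1, 1, 1, 1])

```text
t: 7.78
tool_pos: [0.6039, 0.1596, 0.2451]
tcp_rot: [1.0, 0.026, 0.0, 0.0]
contact_force: [0.0, -0.3, 0.2]
grip_width: 0.007
grasp_force: 0.0
```

Run:
```python
from h import *
s=ctrl.sense();print(s['tool_pos'],s['contact_force'])
C=np.array([.577,.1565])
ph=np.radians(-np.arange(350,600,6));q=C+.027*np.c_[np.cos(ph),np.sin(ph)]
d=np.diff(q,axis=0)/.03
for a,r in zip(np.degrees(ph)[1:],d):print(int(round(a)),r.round(2),end=' ')
```

```text
[0.60387193 0.15955098 0.24510035] [ 0.01113477 -0.28574074  0.15641499]
-356 [ 0.01 -0.09] -362 [ 0.   -0.09] -368 [-0.01 -0.09] -374 [-0.02 -0.09] -380 [-0.03 -0.09] -386 [-0.04 -0.09] -392 [-0.05 -0.08] -398 [-0.05 -0.08] -404 [-0.06 -0.07] -410 [-0.07 -0.06] -416 [-0.08 -0.06] -422 [-0.08 -0.05] -428 [-0.09 -0.04] -434 [-0.09 -0.03] -440 [-0.09 -0.02] -446 [-0.09 -0.01] -452 [-0.09 -0.  ] -458 [-0.09  0.01] -464 [-0.09  0.02] -470 [-0.09  0.03] -476 [-0.09  0.04] -482 [-0.08  0.05] -488 [-0.08  0.05] -494 [-0.07  0.06] -500 [-0.06  0.07] -506 [-0.06  0.08] -512 [-0.05  0.08] -518 [-0.04  0.09] -524 [-0.03  0.09] -530 [-0.02  0.09] -536 [-0.01  0.09] -542 [-0.    0.09] -548 [0.01 0.09] -554 [0.02 0.09] -560 [0.03 0.09] -566 [0.04 0.09] -572 [0.05 0.08] -578 [0.05 0.08] -584 [0.06 0.07] -590 [0.07 0.06] -596 [0.08 0.06]
```

Call:
step_arm(angular=[[0, 0, 0], [0, 0, 0], [0, 0, 0], [0, 0, 0], [0, 0, 0], [0, 0, 0], [0, 0, 0], [0, 0, 0]], dp=[[0.01, -0.09, 0], [0, -0.09, 0], [-0.01, -0.09, 0], [-0.02, -0.09, 0], [-0.03, -0.09, 0], [-0.04, -0.09, 0], [-0.05, -0.08, 0], [0, 0, 0]], grip=[1, 1, 1, 1, 1, 1, 1, 1])

```text
t: 8.45
tool_pos: [0.5989, 0.142, 0.2452]
tcp_rot: [1.0, 0.026, -0.0, 0.0]
contact_force: [0.1, -0.1, 0.3]
grip_width: 0.006
grasp_force: 0.0
```

Call:
step_arm(angular=[[0, 0, 0], [0, 0, 0], [0, 0, 0], [0, 0, 0], [0, 0, 0], [0, 0, 0], [0, 0, 0], [0, 0, 0]], dp=[[-0.05, -0.08, 0], [-0.06, -0.07, 0], [-0.07, -0.06, 0], [-0.04, -0.03, 0], [0, 0, 0], [0, 0, 0], [0, 0, 0], [0, 0, 0]], grip=[1, 1, 1, 1, 1, 1, 1, 1])

```text
t: 9.12
tool_pos: [0.5926, 0.1353, 0.2452]
tcp_rot: [1.0, 0.026, -0.0, 0.0]
contact_force: [-0.3, -0.2, -0.0]
grip_width: 0.007
grasp_force: 0.0
```

Call:
step_arm(angular=[[0, 0, 0], [0, 0, 0], [0, 0, 0], [0, 0, 0], [0, 0, 0], [0, 0, 0], [0, 0, 0], [0, 0, 0]], dp=[[-0.04, -0.03, 0], [-0.04, -0.025, 0], [-0.04, -0.025, 0], [-0.045, -0.02, 0], [0, 0, 0], [0, 0, 0], [0, 0, 0], [0, 0, 0]], grip=[1, 1, 1, 1, 1, 1, 1, 1])

```text
t: 9.78
tool_pos: [0.59, 0.1329, 0.2454]
tcp_rot: [1.0, 0.026, 0.004, -0.001]
contact_force: [15.0, 5.4, -8.6]
grip_width: 0.01
grasp_force: 7.7
```

Call:
step_arm(angular=[[0, 0, 0], [0, 0, 0], [0, 0, 0], [0, 0, 0], [0, 0, 0], [0, 0, 0], [0, 0, 0], [0, 0, 0]], dp=[[-0.045, -0.02, 0], [-0.045, -0.015, 0], [-0.045, -0.015, 0], [-0.045, -0.01, 0], [0, 0, 0], [0, 0, 0], [0, 0, 0], [0, 0, 0]], grip=[1, 1, 1, 1, 1, 1, 1, 1])

```text
t: 10.45
tool_pos: [0.5878, 0.1316, 0.2458]
tcp_rot: [1.0, 0.026, 0.008, -0.001]
contact_force: [35.6, 10.7, -18.5]
grip_width: 0.005
grasp_force: 17.4
```

The stop is reached (force rises to 36 N). I'm backing off and lifting to look.

Call:
step_arm(angular=[[0, 0, 0], [0, 0, 0], [0, 0, 0], [0, 0, 0], [0, 0, 0], [0, 0, 0], [0, 0, 0], [0, 0, 0]], dp=[[0.12, 0.02, 0], [0.15, 0.05, 0], [0.3, 0.1, 0], [0.3, 0.1, 0], [0, 0, 0.7], [0, 0, 0.8], [0, 0, 0], [0, 0, 0]], grip=[1, 1, 1, 1, 1, 1, 1, 1])

```text
t: 11.12
tool_pos: [0.6088, 0.1387, 0.2912]
tcp_rot: [1.0, 0.026, 0.001, -0.0]
contact_force: [-0.1, 0.4, 0.3]
grip_width: 0.006
grasp_force: 0.0
```

Call:
step_arm(angular=[[0, 0, 0], [0, 0, 0], [0, 0, 0], [0, 0, 0], [0, 0, 0], [0, 0, 0], [0, 0, 0], [0, 0, 0]], dp=[[0, -1, 0], [-0.5, -1, 0], [-0.5, -0.8, 0], [0, 0, 0], [0, 0, 0], [0, 0, 0], [0, 0, 0], [0, 0, 0]], grip=[1, 1, 1, 1, 1, 1, 1, 1])

```text
t: 11.78
tool_pos: [0.5786, 0.0553, 0.2898]
tcp_rot: [1.0, 0.027, -0.0, 0.0]
contact_force: [0.3, 0.2, -0.3]
grip_width: 0.007
grasp_force: 0.0
```

Run:
```python
from h import *
s=ctrl.sense();print(s['tool_pos'],s['contact_force'],s['t'])
c0=(np.array(proj('wrist',(.577,.1565,.175)))).astype(int);print(c0)
x0=max(0,c0[0]-100);y0=max(0,c0[1]-75);print(x0,y0)
b=ctrl.read_camera('wrist')[:,:,::-1][y0:y0+150,x0:x0+200]
cv2.imwrite('pics/m4.png',cv2.resize(b,(800,600),interpolation=2))
for P in [(.577,.1565,.172),(.577,.1565,.205),(.577+.0019,.1565-.036,.172),(.577-.0019,.1565+.036,.172)]: print((proj('wrist',P)-[x0,y0])*4)
```

```text
[0.57863959 0.0553014  0.28978988] [ 0.30982351  0.16255064 -0.29622453] 11.7833
[122 264]
22 189
[412.92306596 294.81446263]
[281.47016603 382.90516961]
[688.45860842 295.25850929]
[137.35442833 294.37036264]
```

View pics/m4.png

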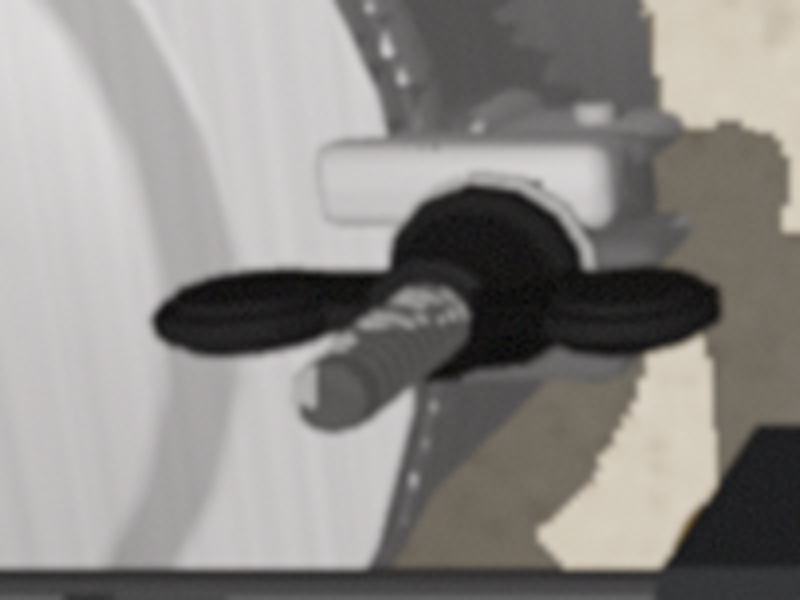

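The wings now lie radially, with tips at (157,318) and (718,303), so the nut is home. The bolt end at about (320,400) looks close to upright. As a check I'll repeat the earlier push at the same height: 17 N at y=0.1476 means it is upright.

Call:
step_arm(angular=[[0, 0, 0], [0, 0, 0], [0, 0, 0], [0, 0, 0], [0, 0, 0], [0, 0, 0], [0, 0, 0], [0, 0, 0]], dp=[[-0.05, 0.5, -0.44], [0, 0.8, 0], [0, 0.8, 0], [0, 0.5, 0], [0, 0, 0], [0, 0, 0], [0, 0, 0], [0, 0, 0]], grip=[1, 1, 1, 1, 1, 1, 1, 1])

```text
t: 12.5
tool_pos: [0.5769, 0.1319, 0.2769]
tcp_rot: [1.0, 0.026, -0.0, 0.0]
contact_force: [0.5, 1.0, 0.1]
grip_width: 0.006
grasp_force: 0.0
```

Call:
step_arm(angular=[[0, 0, 0], [0, 0, 0], [0, 0, 0], [0, 0, 0], [0, 0, 0], [0, 0, 0], [0, 0, 0], [0, 0, 0]], dp=[[0, 0.08, 0], [0, 0.08, 0], [0, 0.08, 0], [0, 0.08, 0], [0, 0.08, 0], [0, 0.08, 0], [0, 0.06, 0], [0, 0, 0]], grip=[1, 1, 1, 1, 1, 1, 1, 1])

```text
t: 13.17
tool_pos: [0.5769, 0.1473, 0.2771]
tcp_rot: [1.0, 0.027, -0.0, 0.002]
contact_force: [-0.8, -14.1, 2.4]
grip_width: 0.005
grasp_force: 7.0
```

The bolt is confirmed upright at its stop. I'm retreating and handing in.

Call:
step_arm(angular=[[0, 0, 0], [0, 0, 0], [0, 0, 0], [0, 0, 0], [0, 0, 0], [0, 0, 0], [0, 0, 0], [0, 0, 0]], dp=[[0, -0.3, 0], [0, -0.7, 0], [0, -0.7, 0.2], [0, -0.6, 0.3], [0, 0, 0.3], [0, 0, 0], [0, 0, 0], [0, 0, 0]], grip=[1, 1, 1, 1, 1, 1, 1, 1])

```text
t: 13.83
tool_pos: [0.5767, 0.0805, 0.3006]
tcp_rot: [1.0, 0.027, -0.0, -0.0]
contact_force: [0.6, -0.3, -0.0]
grip_width: 0.003
grasp_force: 0.0
```

```bash
python3 -c "
from bench import ctrl
print(ctrl.sense()['contact_force']);print(ctrl.job_done())"
```

```text
[ 0.64248018 -0.29404161 -0.0012366 ]
the job is handed in; nothing more can be done
None
```

I closed the last clamp and handed the job in at about 14 s: the bolt is upright at its end stop and the wing nut is turned down to its stop; no verdict came back.

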